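Drive the axle pin out of a trolley castor

TASK

The worn castor in the stand needs its wheel changed: take the long drift punch from the rack, find the bore of the axle block with its tip, and drive the stuck axle pin down through the wheel until it is fully down on the pad below. Feel for the bore and press gently, never harder than about 60 N (6 kg) on the castor, touching it with the punch only. Then stand the punch back in the rack, let go, and leave everything else as it is.

Things in the scene. Friction and masses are not known exactly. Their poses are not given: they have to be found in the camera images.
- punch: Drift punch, steel, at the start upright in any one of the three rack holes. Straight shank 8 mm in diameter and 60 mm long with a flat end, then a round grip body 15 mm in diameter and 70 mm long (60 to 130 mm from the end), then a small cap to 133 mm. Origin at the centre of the flat lower end; its z axis runs from that end up to the cap. About 0.12 kg.
- rack: Dark wooden block fixed to the bench, 60 mm (x) by 156 mm (y) by 40 mm high, with three upright holes at y = -48, 0 and 48 mm on its middle line, each 10 mm in diameter, widened by 2 mm round the mouth, 34 mm deep (floor 6 mm above the bench). Each holds one tool. Origin at the centre of its underside, z up.
- castor: Steel trolley castor lying on its side, fixed in a stand, wheel axis upright. Origin on the bench below the middle of its slot, z up; crown and mounting plate on its +x side (plate at x = 79 mm, 90 mm wide, top 120 mm above the bench). Two steel cheeks 48 mm wide reach to x = -32 mm; top of the upper one 103 mm up, with the slot along x.
- slot_mid (a point): Middle of the slot, 108 mm up, level with the flat top of the steel axle block in it (52 mm in x, 30 mm in y). An 11 mm upright bore goes through the block's middle, mouth widened 1.5 mm all round. Block, wheel and pin are locked anywhere up to 11 mm from here along the castor's x, at its y = 0; where is not measured: look or feel for it. Pushing does not shift them.
- pad_top (a point): Middle of the rubber pad's top, 22 mm above the bench below the slot's middle. The steel stand is 170 mm (x) by 110 mm. The pin (10 mm) starts with its upper end 8 to 13 mm below the block's top, inside the bore; driven down, it resists with about 8 N plus 1.5 N per 10 mm/s of speed, and stops hard when its head is down at the pad.
- axle_pin (a joint): How far the axle pin has been driven down, in m: 0 to 0.005 at the start, 0.032 when its head is fully down on the pad (its upper end then 40 mm below the block's top).
- short_punch: Other tool in the rack: short punch, 12 mm body, 83 mm long. Leave it. Origin at its lower end.
- screwdriver: Other tool in the rack, fat black 26 mm handle, 128 mm long. Leave it. Origin at its lower end.
- spare_wheel: Bystander: black wheel 71 mm in diameter, 24 mm high, lying on the bench. Origin at the centre of its underside.
- grease_jar: Bystander: white jar 56 mm in diameter, 70 mm high. Origin at the centre of its underside.
- hammer: Bystander: hammer lying on the bench to the right.
- carton: Bystander: cardboard box 120 x 90 x 70 mm, right. Origin at the centre of its underside.
- tape: Bystander: roll of tape 90 mm in diameter, 45 mm high, left. Origin at the centre of its underside.
- small_carton: Bystander: cardboard box 80 x 60 x 50 mm, left. Origin at the centre of its underside.
There are look-alikes about, which are no part of the job. Leave any pink look-alike of the rack alone.

How it is judged:
On the way:
1. the axle pin is driven fully down with the punch still on it (value of joint axle_pin above 0.0295 m and contact force between punch and castor above 0.5 N), for 0.1 s.
At the end, for the whole second after the job is handed in: The axle pin is down to within 2.5 mm of its full 32 mm, and the punch stands at rest in a hole of the rack (its end within 6 mm of the hole's floor, leaning less than 0.2 rad) (value of joint axle_pin above 0.0295 m and z of punch in the frame of rack below 0.012 m and x of punch in the frame of rack between -0.02 and 0.02 m and y of punch in the frame of rack between -0.065 and 0.065 m and angle between punch's own z axis and vertical below 0.2 rad and linear speed of punch below 0.03 m/s); the robot touches nothing.
It fails at once if the punch presses on the castor, its wheel or its pin with more than 60 N (contact force between punch and castor above 60 N).
It fails at once if the robot itself touches the castor (contact force between any of the fingers, the arm and castor above 2 N).
It fails at once if another tool or a thing on the bench is moved by more than 20 mm (distance of any of short_punch, screwdriver, spare_wheel, grease_jar, hammer, carton, tape, small_carton from where it was at the start of the episode above 0.02 m).
It also fails if it takes over 67 s, if anything falls off the work surface, if the arm or the gripper's body presses on something with over 40 N, if the wrist force passes 120 N, or if a joint passes its speed limit or range.

ROBOT

A 7-joint arm with a two-finger parallel gripper is mounted at the origin on the work surface. World frame = base frame: x ahead of the robot, y to its left, z up, the work surface at z = 0. Lengths are in m, angles in rad, forces in N, time in s.
With the tool pointing down it reaches from about 0.425 to 0.875 m from the base axis. Payload 4.7 kg.
Tool frame: the origin (TCP) lies between the finger pads; the fingertips stand 14 mm ahead of it and the grasp point (between the pads) lies 5 mm behind it; z points along the fingers, y is the line along which they close (so a half turn about z gives the same grasp; the last joint's range is limited). The gripper opens to 87 mm and grips with 3 to 60 N. Pads are 19 mm wide; open, the fingers measure 117 mm over their backs; the gripper's body (75 mm by 190 mm) begins 51 mm behind the grasp point.
Start: joints at [-1.267, 0.321, -0.07, 1.45, 0.023, 1.371, -0.057], TCP at [0.186, 0.623, 0.237] pointing down, gripper open.
Joint ranges: [-2.86, 2.86], [-0.3, 2.09], [-1.38, 1.24], [0.06, 2.45], [-1.56, 4.7], [0.09, 2.05], [-2.69, 2.69]. Speed limits (rad/s): [2.57, 2.57, 3.14, 3.14, 3.14, 3.14, 3.14].

INTERFACE

Orientations are given as a rotation vector (axis times angle).
In Python, from bench import get_state, get_image, camera_params, close_job gives the robot as it stands. The module is installed in compiled form; this text tells all that it offers.
- The arm moves only by the tool arm_command, never from a script. Its argument "motion" is a list of rows, each a list of 5 numbers: the finger opening in mm, from 0 to 87, then the shift along the tool's x, y, z in mm, then the turn about the tool's z in degrees. In form: [[gripper, x, y, z, spin], ...]. A call has 1 to 5 rows; each row is the pose to reach, as a shift and turn from the pose commanded when the call began, along the tool's axes at that moment; what a row does not reach only later rows make up. A row lasts 1/12 s, in which the tool goes at most 41.7 mm and 7.16 degrees, less where a joint would pass 70% of its speed; a pose out of reach is approached as far as the arm can. A call with a gripper value outside its range is refused whole. The fingers move at their own pace and stop on an object; "newtons" is the grip in N (left out, the last holds). Time passes only in rows, so rows that repeat a pose let the fingers close. It gives the time, the measured TCP pose, the force, the opening and the grip force at its end, in the units of the state.
- get_state(): the state, without advancing time (a new reading comes with each control period).
- get_image(name): name is "side" or "top"; returns (picture, depth): 420x560x3 uint8, red, green, blue; 420x560 float32, m along the optical axis (not along the pixel's ray), 0 where there is no reading.
- camera_params(name): a dict with "intrinsics" (3x3 intrinsics, pixels), "D" ([k1, k2, p1, p2, k3] as OpenCV has them; the pictures are not rectified), "extrinsics" (4x4, takes a point from camera to world coordinates). Camera axes: x right, y down, z forward; pixel columns grow to the right and rows downward; lengths in m; the calibration is good to about 2 mm. A picture is of the moment at which its call begins. camera_params takes no time and is no camera call.
- close_job(): hands the job in; it is judged then, once.
The state is a dict: "time": time; "joint_positions": joint angles; "qd": joint speeds; "joint_torque": joint torques, N m; "position": TCP position; "tool_rot": TCP orientation; "ft_force": force on the tool from outside, world axes, zero at the start; "torque": the same for the moment, N m; "grip_width": opening from 0.0 (shut) to 1.0 (fully open); "grip_force": force on a finger pad.
Only numpy, scipy, OpenCV 4.12 (cv2) and the standard library are available. Lean on these libraries where they do the work, as an engineer would, in place of code of your own. Each camera call takes 0.05 s, during which the arm holds its last target. There are 200 camera calls.

## Working session

There is one attempt and no reset: what is moved stays moved. The work goes in short steps, Python scripts to look and compute and a tool call to move; the robot and the scene stay as the last step left them, time stands still between calls to the robot, and variables do not carry over. Pictures are saved under pics/ and viewed, at most 10 in all, crops included, and the job is handed in when it is done.

Besides the shell and the picture viewer there is one more tool, called by a JSON object that holds its "name" and its "arguments", one argument or row to a line. arm_command: Moves the arm, as the interface text tells. Its arguments: {"type":"object","properties":{"motion":{"type":"array"},"newtons":{"type":"number"}},"required":["motion"]}

```bash
mkdir -p pics
cat > h.py <<'E'
import numpy as np, cv2
from bench import *
from scipy.spatial.transform import Rotation as R
def cloud(name):
    im,d=get_image(name); p=camera_params(name)
    K=np.array(p["intrinsics"]);D=np.array(p["D"],float);T=np.array(p["extrinsics"])
    h,w=d.shape; u,v=np.meshgrid(np.arange(w),np.arange(h))
    n=cv2.undistortPoints(np.stack([u,v],-1).reshape(-1,1,2).astype(np.float64),K,D).reshape(h,w,2)
    P=np.dstack([n*d[...,None],d])@T[:3,:3].T+T[:3,3]
    P[d==0]=np.nan
    return im,P
def save(im,n): cv2.imwrite("pics/"+n,im[...,::-1])
E
python3 - <<'E'
from h import *
for n in("top","side"):
    im,P=cloud(n); np.savez(n+"0.npz",im=im,P=P); save(im,n+"0.png")
    print(np.array(camera_params(n)["extrinsics"]).round(3))
s=get_state(); print(s["time"],s["position"],R.from_rotvec(s["tool_rot"]).as_matrix().round(3),s["grip_width"])
E
```

```text
[[-0.026 -0.993  0.115  0.373]
 [-1.     0.024 -0.016  0.016]
 [ 0.013 -0.115 -0.993  1.062]
 [ 0.     0.     0.     1.   ]]
[[-0.998 -0.016  0.068  0.374]
 [-0.066  0.525 -0.849  1.134]
 [-0.022 -0.851 -0.524  0.778]
 [ 0.     0.     0.     1.   ]]
0.1 [0.18569767 0.6224097  0.23554481] [[-0.958  0.286 -0.   ]
 [ 0.286  0.958 -0.002]
 [-0.    -0.002 -1.   ]] 0.9984481657436673
```

View pics/top0.png

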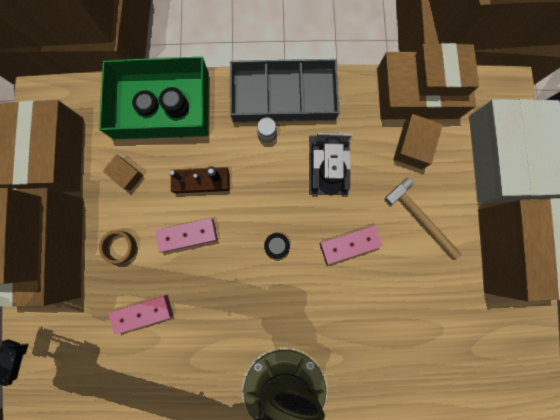

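View pics/side0.png

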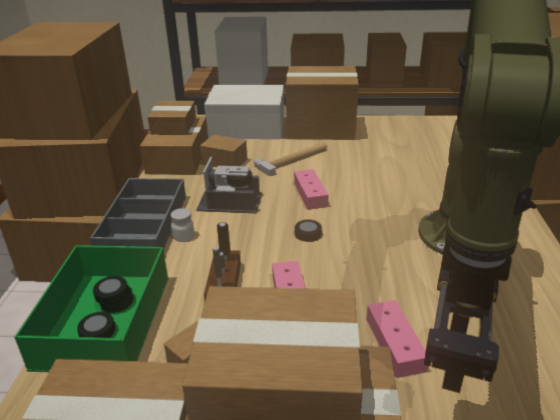

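Run:
```python
from h import *
z=np.load("top0.npz");im,P=z["im"],z["P"]
a=cv2.resize(im[155:205,160:240],None,fx=8,fy=8,interpolation=cv2.INTER_CUBIC)
b=cv2.resize(im[125:200,300:360],None,fx=8,fy=8,interpolation=cv2.INTER_CUBIC)
c=np.zeros((600,480+640,3),np.uint8);c[:400,:640]=a;c[:600,640:]=b
save(cv2.resize(c,(800,428)),"crop1.png")
np.set_printoptions(linewidth=200,suppress=True)
print("rack z mm"); print((P[165:196:1,166:234:2,2]*1000).round())
print("castor z");print((P[130:198:2,306:356:2,2]*1000).round())
for v,u in((170,172),(170,225),(190,172),(190,228),(168,334),(180,334),(135,334),(155,334)): print(v,u,P[v,u].round(4))
```

```text
rack z mm
[[ 0.  0. -1. ... -1. -0.  1.]
 [-0.  0.  1. ...  2.  2.  3.]
 [ 1. -3.  1. ...  2.  3. -1.]
 ...
 [ 2. -0.  1. ...  0.  3.  3.]
 [ 1. -2.  3. ...  3.  1.  3.]
 [-0. -3.  1. ...  2. -2.  2.]]
castor z
[[  1.   0.  -2.   5.   1.  -1.   3.   0.   3.   2.   2.   1.   3.   4.  -2.   0.  -4.  -1.   3.   0.   3.   1.   2.  -0.  -0.]
 [  2.  -2.   0.   2.   2.  -0. 119.  -4.   2.   1.   1.   0.   0.  -0.   2.   3.  -0.  -0.   1.  -1.  -2.  -2.  -0.   1.   1.]
 [ -2.   4.   3.   2.  -1.   4. 120. 121. 120. 122. 121. 121. 121. 120. 119. 120. 118. 124. 122. 120. 118. 119. 121. 121.  -0.]
 [ -1.  -0.   7.  10.   6.  98. 102. 102. 101. 103. 100. 103. 103. 105. 105. 102. 107. 103. 105. 110. 109. 109. 107.  -0.   4.]
 [  2.   0.   8.   5.   6.  83.  87.  85.  85.  85.  88.  95.  99.  99.  99. 103.  97.  88.  89.  90.  90.  89.   4.   1.   0.]
 [  1.   0.   6.   8.  62.  67.  72.  67.  68.  71.  89.  99.  99.  99. 104.  99.  98.  70.  72.  75.  73.  74.   1.   3.  -0.]
 [  0.  -1.   6.   6.  66.  60.  59.  57.  63.  64.  90.  97.  98. 101. 101. 103. 101.  66.  61.  60.  60.  63.  -3.   3.
[... 3023 characters left out ...]
  7.   6.   3.   6.  32.  39.  34.  37.   2.   1.  -2.]
 [  2.   0.   4.   6.   4.   7.   6.   8.   8.   3.   5.   2.   7.   7.   4.   4.   6.   4.   8.   5.   6.   1.   1.  -0.  -3.]
 [ -2.   3.   2.   2.  -3.  -0.   3.  -0.  -4.   1.   3.   2.   6.   5.   3.   2.   5.   4.   4.   8.   5.  -2.  -0.   2.   0.]
 [  2.  -2.  -1.  -3.  -1.   2.   1.   3.  -2.  -4.  -2.   1.   4.  -1.   2.   0.   1.  -1.   4.  -0.  -0.   2.   1.   3.   2.]]
170 172 [0.5818 0.2646 0.1388]
170 225 [0.5997 0.1454 0.0426]
190 172 [0.5489 0.291  0.0387]
190 228 [0.5496 0.1414 0.0112]
168 334 [ 0.5863 -0.143   0.0973]
180 334 [ 0.5552 -0.142   0.0947]
135 334 [ 0.6689 -0.1441  0.1153]
155 334 [ 0.6277 -0.1491  0.0704]
```

View pics/crop1.png

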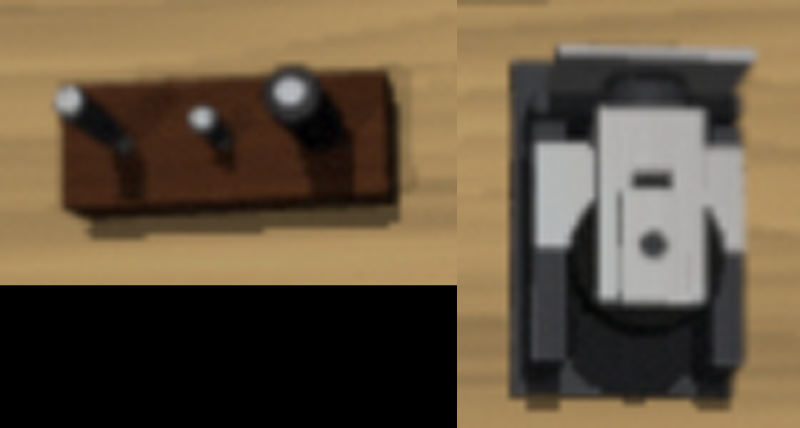

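```bash
cat >> h.py <<'E'
def ray(name,u,v,z):
    p=camera_params(name);T=np.array(p["extrinsics"])
    n=cv2.undistortPoints(np.array([[[u,v]]],float),np.array(p["intrinsics"]),np.array(p["D"],float)).ravel()
    d=T[:3,:3]@np.r_[n,1]; return T[:3,3]+d*(z-T[2,3])/d[2]
def totool(dw,Rm=None):
    Rm=R.from_rotvec(get_state()["tool_rot"]).as_matrix() if Rm is None else Rm
    return (Rm.T@np.array(dw)*1000).round(1)
E
python3 - <<'E'
from h import *
z=np.load("top0.npz");im,P=z["im"],z["P"];g=im.astype(float).mean(2)
def blob(u0,u1,v0,v1,f):
    s=f(g[v0:v1,u0:u1]);v,u=np.nonzero(s>0);w=s[v,u];return u0+(u*w).sum()/w.sum(),v0+(v*w).sum()/w.sum()
c=blob(170,180,168,178,lambda a:np.clip(a-120,0,None)*1.); print("cap",c,ray("top",*c,.139))
print(im[170:178,170:180].mean(2).round())
b=blob(330,338,163,172,lambda a:np.clip(140-a,0,None)); print("bore",b,ray("top",*b,.108))
def rect(m):
    v,u=np.nonzero(m);r=cv2.minAreaRect(np.c_[P[v,u,0],P[v,u,1]].astype(np.float32)*1000);return len(v),r
m=np.zeros(g.shape,bool);m[160:200,163:240]=1
print("rack",rect(m&(abs(P[...,2]-.04)<.006)))
m=np.zeros(g.shape,bool);m[155:182,318:346]=1
print("block",rect(m&(P[...,2]>.1)))
m=np.zeros(g.shape,bool);m[128:205,300:358]=1
print("castor",rect(m&(P[...,2]>.02)))
# rack top corners from crop (by eye)
for x,y in((65,87),(386,73),(66,208),(390,203)): print(ray("top",160+x*1.4/8-.5,155+y*1.4/8-.5,.04).round(4))
E
```

```text
cap (np.float64(171.57829912023462), np.float64(171.55777126099707)) [0.57785456 0.26560545 0.139     ]
[[126. 129. 141.  98.  61.  57.  56.  52.  50.  50.]
 [153. 160. 170. 143.  63.  38.  42.  43.  44.  41.]
 [165. 172. 177. 159.  72.  30.  31.  37.  40.  41.]
 [158. 169. 167. 133.  59.  21.  19.  25.  33.  38.]
 [117. 120. 122.  82.  36.  18.  17.  16.  25.  34.]
 [ 91.  63.  60.  40.  20.  16.  17.  17.  17.  25.]
 [ 90.  47.  36.  22.  17.  15.  15.  15.  14.  17.]
 [101.  51.  37.  30.  22.  20.  17.  16.  11.  14.]]
bore (np.float64(333.8386097728837), np.float64(167.39951823812802)) [ 0.58546738 -0.14092187  0.108     ]
rack (1006, ((578.5122680664062, 217.879638671875), (60.94651412963867, 154.58750915527344), 1.403317928314209))
block (410, ((589.4666137695312, -142.29608154296875), (47.48898696899414, 60.88859176635742), 87.69202423095703))
castor (1961, ((606.8677978515625, -142.45223999023438), (101.59730529785156, 136.0227508544922), 87.7265853881836))
[0.6051 0.2943 0.04  ]
[0.6077 0.14   0.04  ]
[0.5463 0.2932 0.04  ]
[0.5447 0.1387 0.04  ]
```

Run:
```python
from h import *
z=np.load("top0.npz");P=z["P"].reshape(-1,3)
for y in np.arange(.26,.72,.04):
    print(round(y,2),[ (lambda q: int(np.nanmax(q)*1000) if len(q) else -1)(P[(abs(P[:,0]-x)<.02)&(abs(P[:,1]-y)<.02),2]) for x in np.arange(.1,.75,.04)])
```

```text
0.26 [4, 6, 6, 7, 4, 5, 7, 42, 44, 45, 5, 43, 142, 43, 7, 93, 9]
0.3 [5, 5, 5, 44, 43, 5, 6, 43, 44, 44, 6, 42, 42, 44, 4, 94, 8]
0.34 [5, 4, 42, 45, 43, 6, 5, 43, 43, 43, 4, 6, 6, 6, 7, 94, 9]
0.38 [4, 4, 43, 43, 44, 4, 6, 46, 45, 5, 7, 4, 53, 51, 4, 92, 8]
0.42 [5, 4, 44, 44, 39, 4, 47, 48, 47, 44, 5, 49, 53, 53, 50, 93, 9]
0.46 [4, 4, 44, 44, 4, 5, 48, 48, 48, 45, 4, 4, 53, 53, 51, 92, 93]
0.5 [5, 4, 4, 4, 5, 5, 7, 48, 49, 5, 4, 4, 5, 46, 5, 5, 3]
0.54 [4, 337, 338, 332, 181, 183, 182, 181, 183, 180, 181, 178, 4, 4, 4, 5, 4]
0.58 [4, 5, 319, 316, 183, 244, 304, 303, 303, 304, 306, 183, 143, 143, 143, 144, 143]
0.62 [3, 5, 4, 4, 183, 183, -1, -1, -1, -1, -1, 183, 144, 143, 145, 144, 144]
0.66 [4, 6, 5, 4, 184, 184, -1, -1, -1, -1, -1, 182, 144, 144, 145, 144, 145]
0.7 [5, 4, 4, 4, -1, -1, -1, -1, -1, -1, -1, 134, 143, 144, 144, 142, 143]
```

{"name": "arm_command", "arguments": {
  "motion": [
    [87,0,0,0,7],
    [87,0,0,0,14],
    [87,0,0,0,21],
    [87,0,0,0,28],
    [87,0,0,0,35]
  ]
}}

```text
time: 0.52
position: [0.1857, 0.6226, 0.2359]
tool_rot: [1.376, 2.824, -0.002]
ft_force: [0.4, -0.5, -0.3]
grip_width: 1.0
grip_force: 0.0
```

{"name": "arm_command", "arguments": {
  "motion": [
    [87,-31,-25,0,0],
    [87,-63,-50,0,0],
    [87,-94,-75,0,0],
    [87,-125,-100,0,0],
    [87,-150,-119,0,0]
  ]
}}

```text
time: 0.93
position: [0.1855, 0.4283, 0.2358]
tool_rot: [1.368, 2.828, -0.003]
ft_force: [0.7, 0.5, 0.3]
grip_width: 0.998
grip_force: 0.0
```

Run:
```python
from h import *
s=get_state();p=np.array(s["position"]);M=R.from_rotvec(s["tool_rot"]).as_matrix()
print(s["time"],p,np.degrees(np.arctan2(M[1,0],M[0,0])),totool(np.array([.577,.2655,.235])-p,M),s["joint_positions"])
```

```text
0.9333 [0.18552249 0.42832665 0.23580169] 128.3675017939577 [-370.7  205.9    0.9] [-1.2582099  -0.06725475  0.03735732  1.88555643  0.00279973  1.32508718
 -0.55198439]
```

{"name": "arm_command", "arguments": {
  "motion": [
    [87,-35,19,0,7],
    [87,-70,39,0,14],
    [87,-105,58,0,21],
    [87,-140,78,0,28],
    [87,-175,97,0,35]
  ]
}}

```text
time: 1.35
position: [0.3718, 0.3533, 0.2365]
tool_rot: [-2.161, -2.28, -0.0]
ft_force: [0.9, 0.4, 0.6]
grip_width: 1.0
grip_force: 0.0
```

Run:
```python
from h import *
s=get_state();p=np.array(s["position"]);M=R.from_rotvec(s["tool_rot"]).as_matrix()
print(s["time"],p,np.degrees(np.arctan2(M[1,0],M[0,0])),totool(np.array([.577,.2655,.235])-p,M),s["joint_positions"])
```

```text
1.35 [0.37177645 0.35332329 0.23652828] 93.06688099372583 [-98.7 200.2   1.5] [-1.05310848  0.0243189   0.24639553  1.79533307 -0.00624651  1.3223728
 -0.7517217 ]
```

{"name": "arm_command", "arguments": {
  "motion": [
    [87,-18,36,0,2],
    [87,-36,72,0,2],
    [87,-54,108,0,2],
    [87,-72,144,0,2],
    [87,-90,180,0,2]
  ]
}}

```text
time: 1.77
position: [0.5568, 0.2743, 0.2362]
tool_rot: [-2.194, -2.249, 0.001]
ft_force: [0.5, 0.3, 1.1]
grip_width: 0.997
grip_force: 0.0
```

Run:
```python
from h import *
im,P=cloud("side");save(cv2.resize(im[180:360,130:330],None,fx=3,fy=3),"s1.png")
s=get_state();p=np.array(s["position"]);M=R.from_rotvec(s["tool_rot"]).as_matrix()
print(s["time"],p,np.degrees(np.arctan2(M[1,0],M[0,0])),totool(np.array([.577,.2655,.101])-p,M),s["joint_positions"])
```

```text
1.8167 [0.56421149 0.26757071 0.23543851] 90.88677134959275 [ -1.5  12.  134.5] [-0.82636378  0.27336162  0.41153475  1.5385515  -0.103199    1.34950063
 -0.39062951]
```

View pics/s1.png

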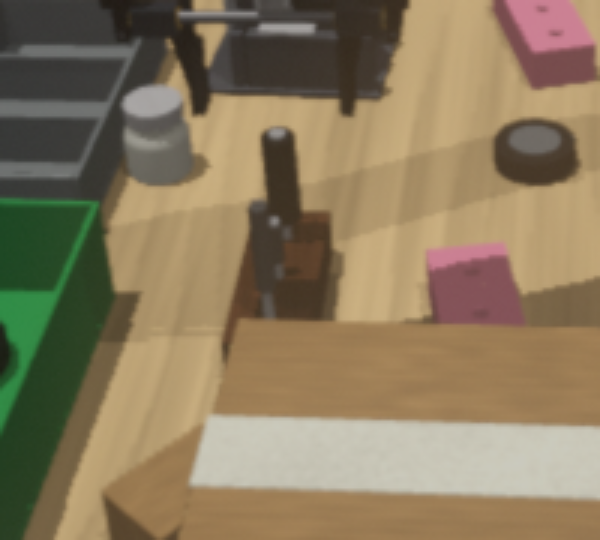

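{"name": "arm_command", "arguments": {
  "motion": [
    [87,-1,10,0,0],
    [87,-1,10,40,0],
    [87,-1,10,80,0],
    [87,-1,10,90,0],
    [87,-1,10,90,0]
  ]
}}

```text
time: 2.23
position: [0.562, 0.2745, 0.1426]
tool_rot: [-2.19, -2.248, 0.012]
ft_force: [0.4, -0.6, 0.9]
grip_width: 0.995
grip_force: 0.0
```

Run:
```python
from h import *
s=get_state();p=np.array(s["position"]);M=R.from_rotvec(s["tool_rot"]).as_matrix()
print(s["time"],p,np.degrees(np.arctan2(M[1,0],M[0,0])),totool(np.array([.577,.2655,.101])-p,M),s["ft_force"],s["qd"])
```

```text
2.2333 [0.56198044 0.27449033 0.14260057] 91.48808037023589 [-9.2 15.1 41.5] [ 0.3870394  -0.6081401   0.88365867] [-0.000537   -0.04837046  0.01656144 -0.08472672  0.01093695  0.0282079
 -0.00196914]
```

{"name": "arm_command", "arguments": {
  "motion": [
    [87,-9,15,0,0],
    [87,-9,15,25,0],
    [87,-9,15,41,0],
    [87,-9,15,41,0]
  ]
}}

```text
time: 2.57
position: [0.5795, 0.2663, 0.1048]
tool_rot: [-2.192, -2.248, 0.004]
ft_force: [-0.6, 0.9, -1.3]
grip_width: 1.002
grip_force: 0.0
```

Run:
```python
from h import *
s=get_state();p=np.array(s["position"]);M=R.from_rotvec(s["tool_rot"]).as_matrix()
print(s["time"],p,M.round(3),totool(np.array([.577,.2655,.101])-p,M),s["ft_force"])
```

```text
2.5667 [0.57946936 0.26625751 0.10475572] [[-0.025  1.    -0.002]
 [ 1.     0.025 -0.001]
 [-0.001 -0.003 -1.   ]] [-0.7 -2.5  3.8] [-0.64119152  0.87738508 -1.25448857]
```

{"name": "arm_command", "arguments": {
  "motion": [
    [40,0,-1,2,0],
    [10,0,-1,2,0],
    [10,0,-1,2,0],
    [5,0,-1,2,0],
    [5,0,-1,2,0]
  ],
  "newtons": 40
}}

```text
time: 2.98
position: [0.5802, 0.2664, 0.1048]
tool_rot: [2.194, 2.248, 0.003]
ft_force: [0.1, 0.5, -1.1]
grip_width: 0.705
grip_force: 0.0
```

{"name": "arm_command", "arguments": {
  "motion": [
    [5,0,-1,0,0],
    [5,0,-1,0,0],
    [5,0,-1,0,0],
    [5,0,-1,0,0]
  ]
}}

```text
time: 3.32
position: [0.5786, 0.2659, 0.1036]
tool_rot: [2.194, 2.248, 0.0]
ft_force: [0.0, 0.4, 1.0]
grip_width: 0.401
grip_force: 0.0
```

{"name": "arm_command", "arguments": {
  "motion": [
    [5,0,0,0,0],
    [5,0,0,0,0],
    [5,0,0,0,0],
    [5,0,0,0,0],
    [5,0,0,0,0]
  ]
}}

```text
time: 3.73
position: [0.5783, 0.2659, 0.1035]
tool_rot: [-2.194, -2.248, 0.001]
ft_force: [-1.8, -0.2, 0.9]
grip_width: 0.161
grip_force: 40.0
```

{"name": "arm_command", "arguments": {
  "motion": [
    [5,0,0,0,0]
  ]
}}

```text
time: 3.82
position: [0.5783, 0.2659, 0.1035]
tool_rot: [-2.194, -2.248, 0.001]
ft_force: [-1.0, -0.5, 1.2]
grip_width: 0.162
grip_force: 40.0
```

Run:
```python
from h import *
s=get_state();p=np.array(s["position"]);M=R.from_rotvec(s["tool_rot"]).as_matrix()
print(s["time"],p,M.round(3),s["ft_force"],s["grip_width"],s["grip_force"])
```

```text
3.8167 [0.57828794 0.26591471 0.10351455] [[-0.024  1.    -0.001]
 [ 1.     0.024 -0.   ]
 [-0.    -0.001 -1.   ]] [-1.0398441  -0.50440435  1.24363378] 0.161936413334515 39.983164253644645
```

{"name": "arm_command", "arguments": {
  "motion": [
    [5,0,0,-15,0],
    [5,0,0,-50,0],
    [5,0,0,-90,0],
    [5,0,0,-130,0],
    [5,0,0,-165,0]
  ]
}}

```text
time: 4.23
position: [0.579, 0.2657, 0.271]
tool_rot: [2.194, 2.247, 0.002]
ft_force: [0.2, 1.4, -0.9]
grip_width: 0.161
grip_force: 40.0
```

{"name": "arm_command", "arguments": {
  "motion": [
    [5,-20,0,0,0],
    [5,-60,0,0,0],
    [5,-100,0,0,0],
    [5,-140,-1,0,0],
    [5,-180,-1,0,0]
  ]
}}

```text
time: 4.65
position: [0.5818, 0.0841, 0.2684]
tool_rot: [2.194, 2.249, 0.001]
ft_force: [0.6, 0.8, -1.1]
grip_width: 0.163
grip_force: 40.0
```

{"name": "arm_command", "arguments": {
  "motion": [
    [5,-40,0,0,0],
    [5,-80,0,0,0],
    [5,-120,-1,0,0],
    [5,-160,-1,0,0],
    [5,-190,-1,0,0]
  ]
}}

```text
time: 5.07
position: [0.585, -0.1086, 0.2687]
tool_rot: [2.197, 2.243, -0.001]
ft_force: [0.3, -0.0, -1.3]
grip_width: 0.165
grip_force: 40.0
```

{"name": "arm_command", "arguments": {
  "motion": [
    [5,-10,0,0,0],
    [5,-15,0,0,0],
    [5,-15,0,0,0]
  ]
}}

```text
time: 5.32
position: [0.5859, -0.1197, 0.2683]
tool_rot: [-2.196, -2.246, -0.0]
ft_force: [0.3, 0.2, -1.0]
grip_width: 0.165
grip_force: 40.0
```

```bash
cat >> h.py <<'E'
def st(tgt=None):
    s=get_state();p=np.array(s["position"]);M=R.from_rotvec(s["tool_rot"]).as_matrix()
    print(round(s["time"],2),p.round(4),M[:2,0].round(3),M[:,2].round(4),"F",s["ft_force"].round(1),"g",round(s["grip_width"],3),round(s["grip_force"],1))
    if tgt is not None: print("tool shift",totool(np.array(tgt)-p,M))
E
python3 - <<'E'
from h import *
im,P=cloud("side");save(cv2.resize(im[60:240,160:320],None,fx=3,fy=3),"s2.png")
st([.5859,-.1406,.226])
E
```

```text
5.37 [ 0.5862 -0.1178  0.2682] [-0.025  1.   ] [-2.e-04  1.e-03 -1.e+00] F [-0.4  0.8 -1.3] g 0.159 40.0
tool shift [-22.8  -0.9  42.2]
```

View pics/s2.png

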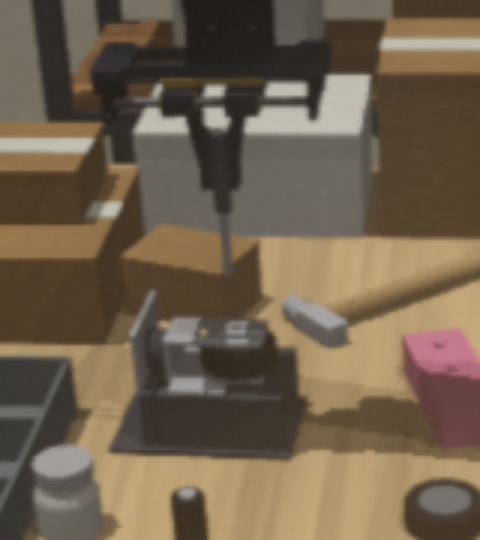

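Run:
```python
from h import *
p=camera_params("side");T=np.linalg.inv(np.array(p["extrinsics"]))
s=np.array(get_state()["position"])
for dz in (-.0975,-.0375,.0355): 
    q=cv2.projectPoints((s+[0,0,dz]).reshape(1,1,3),cv2.Rodrigues(T[:3,:3])[0],T[:3,3],np.array(p["intrinsics"]),np.array(p["D"],float))[0].ravel()
    print(dz,q,(q-[160,60])*3)
```

```text
-0.0975 [235.42759497 151.2724119 ] [226.28278491 273.8172357 ]
-0.0375 [233.89564988 130.15477505] [221.68694965 210.46432515]
0.0355 [231.92936652 103.09175774] [215.78809957 129.27527323]
```

{"name": "arm_command", "arguments": {
  "motion": [
    [5,-23,-1,0,0],
    [5,-23,-1,20,0],
    [5,-23,-1,40,0],
    [5,-23,-1,40,0],
    [5,-23,-1,40,0]
  ]
}}

```text
time: 5.78
position: [0.5854, -0.1392, 0.2276]
tool_rot: [-2.188, -2.25, 0.001]
ft_force: [0.6, 0.2, -0.5]
grip_width: 0.163
grip_force: 40.0
```

Run:
```python
from h import *
st([.5859,-.1406,.213])
```

```text
5.78 [ 0.5854 -0.1392  0.2276] [-0.028  1.   ] [-0.0025  0.0013 -1.    ] F [ 0.6  0.2 -0.5] g 0.163 40.0
tool shift [-1.5  0.5 14.6]
```

{"name": "arm_command", "arguments": {
  "motion": [
    [5,-1.5,0.5,5,0],
    [5,-1.5,0.5,10,0],
    [5,-1.5,0.5,15,0],
    [5,-1.5,0.5,18,0],
    [5,-1.5,0.5,18,0]
  ]
}}

```text
time: 6.2
position: [0.5858, -0.1433, 0.2099]
tool_rot: [-2.193, -2.248, 0.001]
ft_force: [-1.5, -0.1, -0.5]
grip_width: 0.159
grip_force: 40.0
```

{"name": "arm_command", "arguments": {
  "motion": [
    [5,0,0,2,0],
    [5,0,0,3,0],
    [5,0,0,4,0],
    [5,0,0,5,0],
    [5,0,0,5,0]
  ]
}}

```text
time: 6.62
position: [0.5862, -0.1435, 0.2055]
tool_rot: [2.194, 2.248, 0.0]
ft_force: [0.3, -0.1, -0.9]
grip_width: 0.161
grip_force: 40.0
```

Run:
```python
from h import *
st([.5859,-.1406,.2055])
```

```text
6.62 [ 0.5862 -0.1435  0.2055] [-0.024  1.   ] [ 2.e-04  0.e+00 -1.e+00] F [ 0.3 -0.1 -0.9] g 0.161 40.0
tool shift [ 3.  -0.2  0. ]
```

{"name": "arm_command", "arguments": {
  "motion": [
    [5,0,0,-2,0],
    [5,2,-0.2,-2,0],
    [5,2,-0.2,-1,0],
    [5,2,-0.2,1,0],
    [5,2,-0.2,3,0]
  ]
}}

```text
time: 7.03
position: [0.5859, -0.1414, 0.2024]
tool_rot: [2.194, 2.249, 0.0]
ft_force: [0.3, -0.1, -2.4]
grip_width: 0.164
grip_force: 40.0
```

{"name": "arm_command", "arguments": {
  "motion": [
    [5,0,0,1,0],
    [5,0,0,2,0],
    [5,0,0,3,0],
    [5,0,0,3,0]
  ]
}}

```text
time: 7.37
position: [0.5857, -0.1415, 0.1992]
tool_rot: [-2.194, -2.248, 0.0]
ft_force: [-1.0, 1.2, -0.9]
grip_width: 0.161
grip_force: 40.0
```

Run:
```python
from h import *
st([.5859,-.1410,.2055])
```

```text
7.37 [ 0.5857 -0.1415  0.1992] [-0.024  1.   ] [-4.e-04  0.e+00 -1.e+00] F [-1.   1.2 -0.9] g 0.161 40.0
tool shift [ 0.5  0.2 -6.3]
```

{"name": "arm_command", "arguments": {
  "motion": [
    [5,0,0,1,0],
    [5,0,0,2,0],
    [5,0,0,3,0],
    [5,0,0,4,0],
    [5,0,0,5,0]
  ]
}}

```text
time: 7.78
position: [0.5861, -0.1416, 0.1951]
tool_rot: [2.194, 2.248, 0.001]
ft_force: [-2.1, 0.2, 5.0]
grip_width: 0.164
grip_force: 40.0
```

{"name": "arm_command", "arguments": {
  "motion": [
    [5,0,0,1,0],
    [5,0,0,2,0],
    [5,0,0,3,0],
    [5,0,0,4,0],
    [5,0,0,5,0]
  ]
}}

```text
time: 8.2
position: [0.5862, -0.1417, 0.1915]
tool_rot: [2.194, 2.248, 0.002]
ft_force: [-2.2, 2.1, 8.8]
grip_width: 0.164
grip_force: 40.0
```

{"name": "arm_command", "arguments": {
  "motion": [
    [5,0,0,1,0],
    [5,0,0,2,0],
    [5,0,0,3,0],
    [5,0,0,4,0],
    [5,0,0,5,0]
  ]
}}

```text
time: 8.62
position: [0.5862, -0.1417, 0.1865]
tool_rot: [2.194, 2.248, 0.002]
ft_force: [-2.2, -0.1, 8.9]
grip_width: 0.163
grip_force: 40.0
```

{"name": "arm_command", "arguments": {
  "motion": [
    [5,0,0,1,0],
    [5,0,0,2,0],
    [5,0,0,3,0],
    [5,0,0,4,0],
    [5,0,0,5,0]
  ]
}}

```text
time: 9.03
position: [0.5862, -0.1417, 0.1815]
tool_rot: [2.194, 2.248, 0.002]
ft_force: [-2.7, 0.1, 8.6]
grip_width: 0.165
grip_force: 40.0
```

{"name": "arm_command", "arguments": {
  "motion": [
    [5,0,0,1,0],
    [5,0,0,2,0],
    [5,0,0,3,0],
    [5,0,0,4,0],
    [5,0,0,5,0]
  ]
}}

```text
time: 9.45
position: [0.5862, -0.1417, 0.1765]
tool_rot: [2.194, 2.248, 0.002]
ft_force: [-3.3, 0.9, 8.1]
grip_width: 0.161
grip_force: 40.0
```

{"name": "arm_command", "arguments": {
  "motion": [
    [5,0,0,1,0],
    [5,0,0,2,0],
    [5,0,0,3,0],
    [5,0,0,4,0],
    [5,0,0,5,0]
  ]
}}

```text
time: 9.87
position: [0.5862, -0.1417, 0.1715]
tool_rot: [2.194, 2.248, 0.002]
ft_force: [-2.6, 0.5, 8.1]
grip_width: 0.161
grip_force: 40.0
```

{"name": "arm_command", "arguments": {
  "motion": [
    [5,0,0,1,0],
    [5,0,0,2,0],
    [5,0,0,3,0],
    [5,0,0,3.5,0],
    [5,0,0,4,0]
  ]
}}

```text
time: 10.28
position: [0.5862, -0.1417, 0.1673]
tool_rot: [2.194, 2.248, 0.002]
ft_force: [-2.4, 0.6, 7.8]
grip_width: 0.16
grip_force: 40.0
```

{"name": "arm_command", "arguments": {
  "motion": [
    [5,0,0,0.5,0],
    [5,0,0,1,0],
    [5,0,0,1.5,0],
    [5,0,0,2,0]
  ]
}}

```text
time: 10.62
position: [0.5862, -0.1417, 0.1653]
tool_rot: [2.194, 2.248, 0.002]
ft_force: [-2.2, 0.6, 8.5]
grip_width: 0.163
grip_force: 40.0
```

{"name": "arm_command", "arguments": {
  "motion": [
    [5,0,0,0.5,0],
    [5,0,0,1,0],
    [5,0,0,1.5,0]
  ]
}}

```text
time: 10.87
position: [0.5864, -0.1418, 0.1649]
tool_rot: [2.194, 2.248, 0.003]
ft_force: [-5.0, 1.3, 15.7]
grip_width: 0.164
grip_force: 40.0
```

{"name": "arm_command", "arguments": {
  "motion": [
    [5,0,0,0.5,0],
    [5,0,0,0.5,0]
  ]
}}

```text
time: 11.03
position: [0.5865, -0.1419, 0.1648]
tool_rot: [2.194, 2.248, 0.003]
ft_force: [-3.9, 0.4, 13.6]
grip_width: 0.164
grip_force: 40.0
```

{"name": "arm_command", "arguments": {
  "motion": [
    [5,0,0,0.5,0],
    [5,0,0,1,0],
    [5,0,0,1,0]
  ]
}}

```text
time: 11.28
position: [0.5867, -0.1419, 0.1646]
tool_rot: [2.194, 2.247, 0.004]
ft_force: [-4.9, 0.8, 18.7]
grip_width: 0.164
grip_force: 40.0
```

{"name": "arm_command", "arguments": {
  "motion": [
    [5,0,0,0,0],
    [5,0,0,0,0]
  ]
}}

```text
time: 11.45
position: [0.5866, -0.1419, 0.1646]
tool_rot: [2.194, 2.247, 0.004]
ft_force: [-4.6, 0.2, 18.8]
grip_width: 0.164
grip_force: 40.0
```

{"name": "arm_command", "arguments": {
  "motion": [
    [5,0,0,-5,0],
    [5,0,0,-15,0],
    [5,0,0,-35,0],
    [5,0,0,-65,0],
    [5,0,0,-105,0]
  ]
}}

```text
time: 11.87
position: [0.5842, -0.1409, 0.2641]
tool_rot: [-2.191, -2.245, 0.006]
ft_force: [1.5, 0.2, -1.9]
grip_width: 0.16
grip_force: 40.0
```

{"name": "arm_command", "arguments": {
  "motion": [
    [5,15,0,0,0],
    [5,50,0,0,0],
    [5,90,0,0,0],
    [5,130,0,0,0],
    [5,170,0,0,0]
  ]
}}

```text
time: 12.28
position: [0.5815, 0.03, 0.2659]
tool_rot: [2.195, 2.247, 0.001]
ft_force: [1.0, 0.3, -0.6]
grip_width: 0.161
grip_force: 40.0
```

{"name": "arm_command", "arguments": {
  "motion": [
    [5,40,0,0,0],
    [5,80,0,0,0],
    [5,120,0,0,0],
    [5,160,0,0,0],
    [5,190,0,0,0]
  ]
}}

```text
time: 12.7
position: [0.576, 0.223, 0.2654]
tool_rot: [-2.189, -2.251, -0.001]
ft_force: [-0.1, -0.2, -1.5]
grip_width: 0.163
grip_force: 40.0
```

{"name": "arm_command", "arguments": {
  "motion": [
    [5,20,0,0,0],
    [5,40,0,0,0],
    [5,40,0,0,0],
    [5,40,0,0,0]
  ]
}}

```text
time: 13.03
position: [0.5755, 0.2599, 0.265]
tool_rot: [-2.191, -2.252, 0.002]
ft_force: [0.0, -0.7, -1.4]
grip_width: 0.163
grip_force: 40.0
```

Run:
```python
from h import *
im,P=cloud("side");save(cv2.resize(im[110:320,140:320],None,fx=2.8,fy=2.8),"s3.png")
st([.5783,.2659,.145])
im,P=cloud("top"); c=im[125:200,160:360]; save(cv2.resize(c,None,fx=4,fy=4,interpolation=cv2.INTER_CUBIC),"t3.png")
```

```text
13.08 [0.5761 0.2579 0.2653] [-0.025  1.   ] [-2.0e-04 -1.3e-03 -1.0e+00] F [-0.5 -0.6 -0.9] g 0.164 40.0
tool shift [  8.1   2.4 120.3]
```

View pics/s3.png

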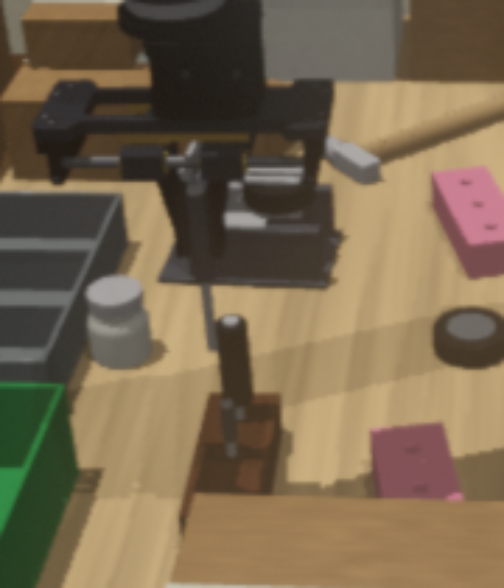

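{"name": "arm_command", "arguments": {
  "motion": [
    [5,7.5,2.4,0,0],
    [5,7.5,2.4,35,0],
    [5,7.5,2.4,70,0],
    [5,7.5,2.4,100,0],
    [5,7.5,2.4,113,0]
  ]
}}

```text
time: 13.55
position: [0.5764, 0.2642, 0.1482]
tool_rot: [-2.195, -2.245, 0.009]
ft_force: [-0.4, -0.3, -2.5]
grip_width: 0.165
grip_force: 40.0
```

{"name": "arm_command", "arguments": {
  "motion": [
    [5,0,0,2,0],
    [5,0,0,2,0],
    [5,0,0,2,0]
  ]
}}

```text
time: 13.8
position: [0.5799, 0.2662, 0.1529]
tool_rot: [2.194, 2.247, 0.005]
ft_force: [-0.3, 0.1, -1.1]
grip_width: 0.158
grip_force: 40.0
```

Run:
```python
from h import *
st([.5783,.2659,.1035])
```

```text
13.8 [0.5799 0.2662 0.1529] [-0.024  1.   ] [ 0.0032  0.0017 -1.    ] F [-0.3  0.1 -1.1] g 0.158 40.0
tool shift [-0.3 -1.7 49.4]
```

{"name": "arm_command", "arguments": {
  "motion": [
    [5,0,-0.5,2,0],
    [5,0,-0.5,4,0],
    [5,0,-0.5,6,0],
    [5,0,-0.5,6,0]
  ]
}}

```text
time: 14.13
position: [0.5778, 0.266, 0.1448]
tool_rot: [-2.194, -2.248, -0.001]
ft_force: [0.1, 0.2, -1.3]
grip_width: 0.161
grip_force: 40.0
```

Run:
```python
from h import *
st([.5783,.2659,.1035])
```

```text
14.13 [0.5778 0.266  0.1448] [-0.025  1.   ] [ 3.e-04  4.e-04 -1.e+00] F [ 0.1  0.2 -1.3] g 0.161 40.0
tool shift [-0.2  0.4 41.3]
```

{"name": "arm_command", "arguments": {
  "motion": [
    [5,0,0.4,3,0],
    [5,0,0.4,6,0],
    [5,0,0.4,9,0],
    [5,0,0.4,12,0],
    [5,0,0.4,15,0]
  ]
}}

```text
time: 14.55
position: [0.5781, 0.2659, 0.1291]
tool_rot: [-2.194, -2.248, 0.0]
ft_force: [-0.3, -0.6, -0.6]
grip_width: 0.163
grip_force: 40.0
```

{"name": "arm_command", "arguments": {
  "motion": [
    [5,0,0,3,0],
    [5,0,0,6,0],
    [5,0,0,9,0],
    [5,0,0,12,0],
    [5,0,0,15,0]
  ]
}}

```text
time: 14.97
position: [0.5782, 0.266, 0.1143]
tool_rot: [-2.194, -2.248, 0.0]
ft_force: [0.2, -0.1, -1.1]
grip_width: 0.164
grip_force: 40.0
```

In the hole, no resistance; go down to the floor.

{"name": "arm_command", "arguments": {
  "motion": [
    [5,0,0,3,0],
    [5,0,0,6,0],
    [5,0,0,8,0],
    [5,0,0,9.5,0],
    [5,0,0,9.5,0]
  ]
}}

```text
time: 15.38
position: [0.5781, 0.2658, 0.1047]
tool_rot: [2.194, 2.248, -0.001]
ft_force: [-0.4, 0.1, -1.5]
grip_width: 0.165
grip_force: 40.0
```

{"name": "arm_command", "arguments": {
  "motion": [
    [5,0,0,0.5,0],
    [5,0,0,0.5,0]
  ]
}}

```text
time: 15.55
position: [0.5782, 0.2659, 0.1046]
tool_rot: [-2.194, -2.248, -0.0]
ft_force: [0.1, -0.1, -1.6]
grip_width: 0.163
grip_force: 40.0
```

Within 1 mm of the floor; release.

{"name": "arm_command", "arguments": {
  "motion": [
    [20,0,0,0,0],
    [30,0,0,0,0],
    [50,0,0,0,0],
    [60,0,0,0,0],
    [60,0,0,0,0]
  ]
}}

```text
time: 15.97
position: [0.5785, 0.266, 0.1049]
tool_rot: [2.194, 2.248, 0.001]
ft_force: [0.6, -0.0, -0.2]
grip_width: 0.444
grip_force: 0.0
```

{"name": "arm_command", "arguments": {
  "motion": [
    [60,0,0,0,0],
    [60,0,0,0,0],
    [60,0,0,0,0],
    [60,0,0,0,0],
    [60,0,0,0,0]
  ]
}}

```text
time: 16.38
position: [0.5782, 0.2659, 0.1046]
tool_rot: [2.194, 2.248, 0.0]
ft_force: [0.4, 0.8, 0.4]
grip_width: 0.676
grip_force: 0.0
```

{"name": "arm_command", "arguments": {
  "motion": [
    [60,0,0,-10,0],
    [60,0,0,-40,0],
    [60,0,0,-80,0],
    [60,0,0,-120,0],
    [60,0,0,-150,0]
  ]
}}

```text
time: 16.8
position: [0.579, 0.266, 0.2591]
tool_rot: [2.194, 2.247, 0.006]
ft_force: [0.4, 0.0, 0.2]
grip_width: 0.685
grip_force: 0.0
```

{"name": "arm_command", "arguments": {
  "motion": [
    [60,-30,-20,0,0],
    [60,-60,-50,0,0],
    [60,-90,-80,0,0],
    [60,-120,-110,0,0],
    [60,-120,-110,0,0]
  ]
}}

```text
time: 17.22
position: [0.4671, 0.1367, 0.2549]
tool_rot: [-2.199, -2.24, 0.004]
ft_force: [0.6, -1.2, -1.4]
grip_width: 0.686
grip_force: 0.0
```

{"name": "arm_command", "arguments": {
  "motion": [
    [60,0,0,0,0],
    [60,0,0,0,0],
    [60,0,0,0,0],
    [60,0,0,0,0]
  ]
}}

```text
time: 17.55
position: [0.472, 0.1444, 0.2547]
tool_rot: [2.192, 2.249, -0.0]
ft_force: [0.7, -0.3, 0.3]
grip_width: 0.687
grip_force: 0.0
```

Run:
```python
from h import *
st()
im,P=cloud("top"); c=im[125:215,160:360]; save(cv2.resize(c,None,fx=4,fy=4,interpolation=cv2.INTER_CUBIC),"t4.png")
```

```text
17.55 [0.472  0.1444 0.2547] [-0.026  1.   ] [ 5.e-04 -5.e-04 -1.e+00] F [ 0.7 -0.3  0.3] g 0.687 0.0
```

View pics/t4.png

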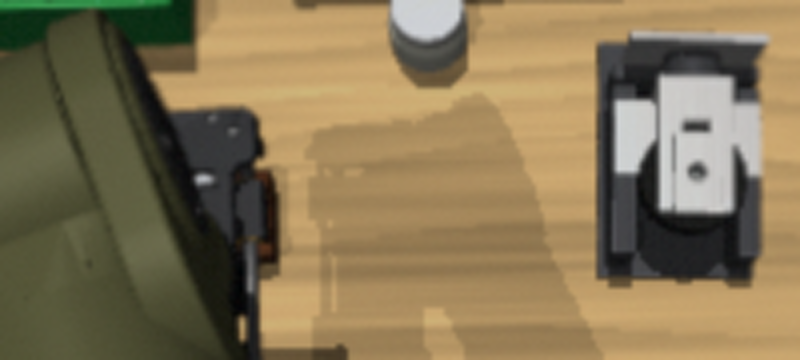

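Run:
```python
from h import *
im,P=cloud("side");save(cv2.resize(im[130:330,140:340],None,fx=3,fy=3),"s5.png")
```

```text
(no output)
```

View pics/s5.png

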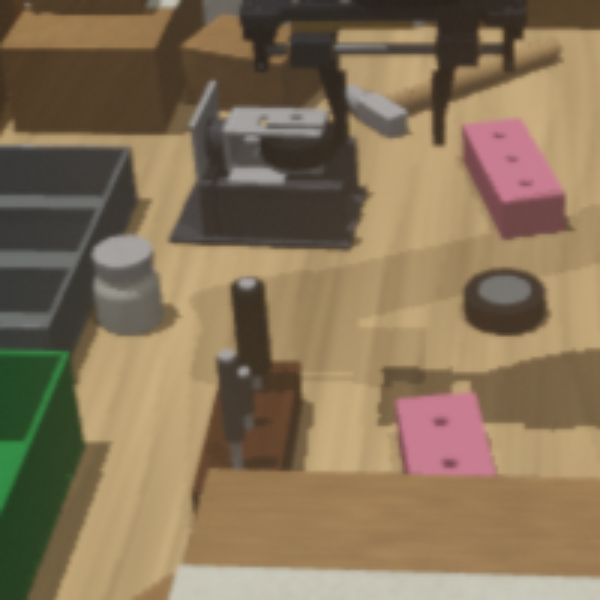

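The punch stands upright in its rack hole (cap at about (228,355) in the crop). The other tools are in place and the hand is clear.

```bash
python3 -c "
from bench import close_job; print(close_job())"
```

```text
the job is handed in; nothing more can be done
None
```

The job is handed in: the axle pin was driven down to its hard stop with at most about 19 N measured at the wrist, and the punch is back upright in its rack hole, released, with nothing else seen to have moved.

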